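# Clamp a thin-walled tube with the slip-clutch cap

### The arm

A 6-joint arm with a two-finger parallel gripper is mounted at the origin on the work surface. World frame = base frame: x ahead of the robot, y to its left, z up, the work surface at z = 0. Lengths are in m, angles in rad, forces in N, time in s.
With the tool pointing down it reaches from about 0.35 to 0.975 m from the base axis. Payload 17.4 kg.
Tool frame: the origin (TCP) lies at the very end of the fingers, on their centre line; the grasp point (between the pads) lies 19 mm behind it; z points along the fingers, y is the line along which they close (so a half turn about z gives the same grasp; the last joint's range is limited). The gripper opens to 85 mm and grips with 20 to 120 N. Pads are 22 mm wide; open, the fingers measure 114 mm over their backs; the gripper's body (76 mm by 85 mm) begins 54 mm behind the grasp point. The pads swing forward as they close: fully open they stand 13 mm farther back than shut.
Start: joints at [1.219, 0.116, 1.442, -0, 1.584, -0.038], TCP at [0.208, 0.642, 0.193] pointing down, gripper open.
Joint ranges: [-2.83, 2.83], [-0.83, 2.19], [0.07, 2.5], [-1.14, 4.28], [0.01, 3], [-2.97, 2.97]. Speed limits (rad/s): [1.89, 1.89, 2.22, 3.14, 3.14, 3.14].

### API

Orientations are given as a unit quaternion [x, y, z, w].
In Python, from rig import robot, optics, ticket gives the robot as it stands.
- The arm moves only by the tool play_rows, never from a script. Its argument "increments" is text: rows parted by semicolons, each of 7 numbers parted by spaces: the shift along the tool's x, y, z as a fraction of full scale, then the turn, a rotation vector about the tool's x, y, z as a fraction of full scale, then the closure in counts, from 0 (fully open) to 255 (shut). In form: dx dy dz wx wy wz grip; .... A call has 1 to 10 rows; each row shifts and turns the commanded pose from where the row before left it, along the tool's axes as they then stand; what a row does not reach is not made up. Full scale, the value 1, is 3 cm for a shift and 0.12 rad for a turn. A row lasts 1/10 s, in which the tool goes at most 50 mm and 8.59 degrees, less where a joint would pass 70% of its speed; a pose out of reach is approached as far as the arm can. A call with a number of a shift or a turn outside -1 to 1 is refused whole. A call with a gripper value outside its range is refused whole. The fingers move at their own pace and stop on an object; "squeeze" is the grip in N (left out, the last holds). Time passes only in rows, so rows that do not move let the fingers close. It gives the time, the measured TCP pose, the force, the opening and the grip force at its end, in the units of the state.
- robot.get_obs(): the state, without advancing time (a new reading comes with each control period).
- optics.capture(name): name is "scene" or "side" or "wrist"; returns a dict with "img" (400x640x3 uint8, red, green, blue), "K" (3x3 intrinsics, pixels), "R" (3x3) and "t" (3): a world point X has camera coordinates R X + t; the wrist camera has in their place "mount" (4x4, takes a point from camera to tool coordinates, whose origin is the TCP and whose axes are the flange's). Camera axes: x right, y down, z forward; pixel columns grow to the right and rows downward; lengths in m; the calibration is good to about 2 mm. A picture is of the moment at which its call begins: read the wrist's pose just before it. There is no depth.
- ticket.sign_off(): hands the job in; it is judged then, once.
The state is a dict: "clock": time; "joint_pos": joint angles; "dq": joint speeds; "tau": joint torques, N m; "ee_pos": TCP position; "orientation": TCP orientation; "contact_force": force on the tool from outside, world axes, zero at the start; "torque": the same for the moment, N m; "width": opening from 0.0 (shut) to 1.0 (fully open); "gripper_force": force on a finger pad.
Only numpy, scipy, OpenCV 4.12 (cv2) and the standard library are available. Lean on these libraries where they do the work, as an engineer would, in place of code of your own. Each camera call takes 0.05 s, during which the arm holds its last target. There are 200 camera calls.

### The job

Lay the loose rectangular aluminium tube, wide face upright, on the bed of the clamping fixture and slide it gently in under the screw until its end is home against the end stop. Then, holding only the knurled cap on top of the screw, turn it clockwise (seen from above) until the foot is tight on the tube and the cap's slip clutch is clearly felt slipping, at least an eighth of a turn and no more than a quarter turn of slip, and let go, leaving the tube clamped and the other things on the bench where they are.

Things in the scene. Friction and masses are not known exactly. Their poses are not given: they have to be found in the camera images.
- tube_center (a point): Centre of the loose tube: bare aluminium, rectangular, 200 mm long (its x), 25 mm wide (y), 40 mm tall (z, up), wall 2 mm, 110 to 230 g, ends alike. It lies on the bench on its narrow face, left or right of the fixture, +x end away from the robot. Best held some 35 mm nearer the robot than this point, to keep the hand clear of the fixture's arm.
- tube_end (a point): Middle of the tube's far (+x) end, half-way up, 100 mm from its centre: the end that goes against the stop.
- bed_mouth (a point): On the bed's centre line and surface (30 mm above the bench), 210 mm before the stop, 10 mm inside the bed's near edge. x points along the bed to the stop (away from the robot), z up. The bed is 56 mm wide. Two guide rails 6 mm high stand on it, 31 mm apart inside, up to the stop; over the first 45 mm they flare to about 40 mm.
- stop_foot (a point): Middle of the foot of the end stop's face, on the bed surface. Axes as the bed mouth's. The tube is home when its end touches this rigid steel face. The screw's vertical axis lies 25 mm before the face.
- stop: The end stop, a steel plate 40 mm wide, 38 mm high, 5 mm thick, its lower edge 3 mm above the bed; origin at the middle of its face. Pushing on it with over 40 N bends it.
- fixture: The whole fixture, fixed to the bench: base plate 270 mm long (155 mm before to 115 mm beyond this point), 84 mm wide, 15 mm high. Origin at its underside, on the bed's centre line, 60 mm before the stop face; x points to the stop. Behind the stop a green column 50 mm wide carries an arm 46 mm wide, 65 to 90 mm above the bed, that reaches 50 mm before the stop face.
- tube: The same tube, origin at the middle of its underside (see tube_center).
- spindle: The screw's foot, a steel disc 22 mm in diameter; origin at the middle of its underside, on the screw's axis. It starts 3 to 6 mm above the top of a tube on the bed, comes down 2.5 mm per radian the sleeve turns clockwise, and does not itself turn. Over 110 N crushes the tube; the clutch gives 55 to 65 N, kept when let go.
- sleeve: The thick steel sleeve under the cap, 42 mm in diameter, 30 mm tall; origin at its underside, on the axis. The cap turns it through the clutch. Not to be gripped or pushed by hand: that bypasses the clutch.
- sleeve_axis (a point): On the screw's axis at the top of the sleeve, turning with it: x points at the sleeve's black line, z up. The angle of the cap mark about this z, clockwise from x, is the slip.
- cap_grip (a point): On the screw's axis, where to grip the cap: 26 mm above its underside, 14 mm below its top, about 177 mm above the bench. Knurled aluminium cylinder, 30 mm diameter, 40 mm tall, stays at this height; the sleeve's top is 27 mm below this point. Clockwise tightens, over several grasps: free turning takes about 0.18 N m; with the foot tight on the tube the clutch slips at about 0.32 N m.
- cap: The same cap; origin at the middle of its underside, on the axis (see cap_grip).
- cap_mark (a point): Black index line at the edge of the cap's top, 15 mm from the axis; x points outward through it, z up. In line with the sleeve's black line until the clutch slips; then the sleeve stands and the cap turns on. The cap is sprung on its clutch (1.5 N m per rad): at each grasp it winds up 0.12 rad before the sleeve follows, 0.21 rad before it slips, and springs back when let go.
- tray: Bystander: empty black parts tray, 130 x 85 x 35 mm, on the other side of the fixture from the tube. Origin at its underside.
- jar: Bystander: glass jar, 60 mm diameter, 90 mm tall, beyond the fixture to the left. Origin at its underside.
- wrench: Bystander: steel spanner lying beyond the fixture to the right.
- can: Bystander: grey can, 64 mm diameter, 120 mm tall, beyond the fixture. Origin at its underside.
Things that resemble listed ones, but are neither listed nor needed, are in the scene too. Of the things like the tube, leave any that is turquoise; of the rest the smaller one is meant.

How it is judged:
On the way, in this order (a step that is already met when the one before it is completed fails the run):
1. the tube lies on the bed with its end home against the stop, the screw's foot not yet on it (x of tube_end in the frame of stop_foot above -0.0025 m and y of tube_end in the frame of stop_foot between -0.006 and 0.006 m and z of tube_end in the frame of stop_foot between 0.0165 and 0.0235 m and angle between the x axis of tube and the x axis of fixture, either way round below 0.09 rad and angle between tube's own z axis and vertical below 0.06 rad and contact force between spindle and tube below 1 N), for 0.2 s.
2. the cap is turned clockwise until its clutch has slipped 0.5 rad or more with the tube clamped (x of tube_end in the frame of stop_foot above -0.0025 m and y of tube_end in the frame of stop_foot between -0.006 and 0.006 m and z of tube_end in the frame of stop_foot between 0.0165 and 0.0235 m and angle between the x axis of tube and the x axis of fixture, either way round below 0.09 rad and angle between tube's own z axis and vertical below 0.06 rad and x of cap_mark in the frame of sleeve_axis between -0.0062 and 0.0132 m and y of cap_mark in the frame of sleeve_axis below 0.004 m and contact force between spindle and tube above 30 N), for 0.2 s.
At the end, for the whole second after the job is handed in: The tube is flat on the bed between the rails, its end within 2.5 mm of the stop, clamped by the screw's foot with over 30 N, the clutch slipped 0.5 to 2 rad clockwise in all, everything at rest and let go (all of step 2 and linear speed of tube below 0.01 m/s and angular speed of sleeve below 0.05 rad/s); the robot touches nothing.
It fails at once if the tube is rammed against the stop (over 40 N) (contact force between tube and stop above 40 N).
It fails at once if the tube is crushed by the foot (over 110 N) (contact force between spindle and tube above 110 N).
It fails at once if the clutch is slipped on and on (over 2 rad) (x of cap_mark in the frame of sleeve_axis below -0.0062 m).
It fails at once if the sleeve is gripped or pushed by the fingers instead of the cap (over 8 N) (contact force between the fingers and sleeve above 8 N and contact force between the fingers and cap below 1 N).
It fails at once if a bystander is moved more than 20 mm (distance of any of tray, jar, wrench, can from where it was at the start of the episode above 0.02 m).
It also fails if it takes over 72 s, if anything falls off the work surface, if the arm or the gripper's body presses on something with over 40 N, if the wrist force passes 120 N, or if a joint passes its speed limit or range.

## Working session

There is one attempt and no reset: what is moved stays moved. The work goes in short steps, Python scripts to look and compute and a tool call to move; the robot and the scene stay as the last step left them, time stands still between calls to the robot, and variables do not carry over. Pictures are saved under pics/ and viewed, at most 10 in all, crops included, and the job is handed in when it is done.

Besides the shell and the picture viewer there is one more tool, called after "Emit:" by a JSON object that holds its "name" and its "arguments". play_rows: Moves the arm, as the interface text tells. Its arguments: {"type":"object","properties":{"increments":{"type":"string"},"squeeze":{"type":"number"}},"required":["increments"]}

```bash
mkdir -p pics; cat > h.py <<'E'
import numpy as np,cv2
from rig import robot,optics,ticket
def save(n,img): cv2.imwrite('pics/'+n+'.png',cv2.cvtColor(img,cv2.COLOR_RGB2BGR))
def ray(c,uv,z,pose=None):
    "pixel(s) onto plane height z"
    K=c['K'];uv=np.atleast_2d(np.array(uv,float))
    d=np.linalg.solve(K,np.c_[uv,np.ones(len(uv))].T).T
    if 'R' in c: R,t=np.array(c['R']),np.array(c['t']);o=-R.T@t;D=d@R
    else:
        from scipy.spatial.transform import Rotation as Ro
        T=np.eye(4);T[:3,:3]=Ro.from_quat(pose[1]).as_matrix();T[:3,3]=pose[0];T=T@c['mount'];o=T[:3,3];D=d@T[:3,:3].T
    return o+D*((z-o[2])/D[:,2])[:,None]
E
python3 - <<'E'
from h import *
o=robot.get_obs();print(o['ee_pos'],o['orientation'],o['clock'],o['contact_force'])
import pickle
a={n:optics.capture(n) for n in('scene','side','wrist')}
pickle.dump((o,a),open('c0.pkl','wb'))
for n in a: save(n+'0',a[n]['img'])
for n in('scene','side'):
    c=a[n];print(n,-np.array(c['R']).T@c['t'],c['K'][0,0])
print(a['wrist']['mount'])
E
```

```text
[0.20827956 0.64181273 0.19174854] [ 1.56257567e-01  9.87716163e-01 -5.85617544e-04 -1.05340605e-04] 0.0 [0.38650722 0.05113203 0.411922  ]
scene [1.49552936 0.87258305 1.07584284] 510.4427359617011
side [ 0.03495524 -0.73479723  1.16611186] 427.8656178408011
[[-2.17295278e-04 -9.65716206e-01 -2.59600006e-01  6.65749197e-02]
 [ 9.99999976e-01 -2.02289956e-04 -8.45168874e-05  3.88920381e-04]
 [ 2.91048543e-05 -2.59600018e-01  9.65716226e-01 -1.82327239e-01]
 [ 0.00000000e+00  0.00000000e+00  0.00000000e+00  1.00000000e+00]]
```

View pics/scene0.png

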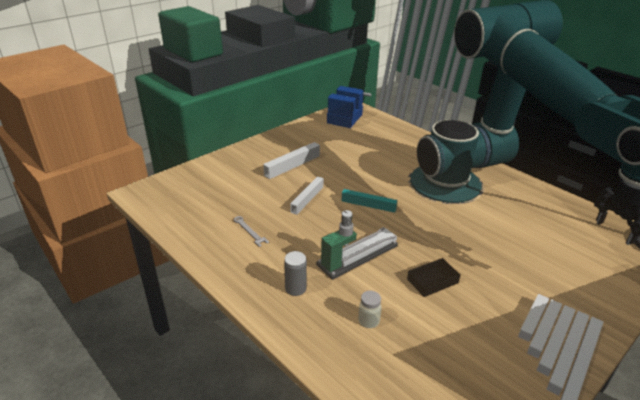

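View pics/side0.png

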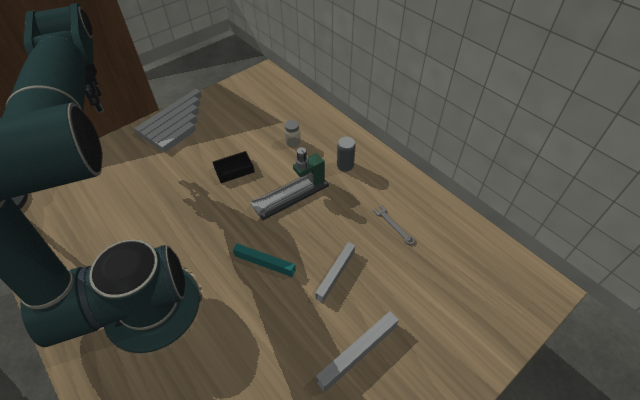

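Could be taken for the tube: the turquoise bar (scene 369,200; side 264,260), the small grey bar (scene 307,194; side 335,271), the large grey bar (scene 290,160; side 358,350), and the rack bars (scene 560,345). By the description I choose the small grey bar, and check it and the fixture in one close crop.

```bash
python3 - <<'E'
from h import *
import pickle
o,a=pickle.load(open('c0.pkl','rb'))
s,d=a['scene'],a['side']
A=cv2.resize(s['img'][170:280,280:410],None,fx=4,fy=4,interpolation=cv2.INTER_CUBIC) #520x440
B=cv2.resize(d['img'][140:310,245:365],None,fx=2.3,fy=2.3,interpolation=cv2.INTER_CUBIC)
H=max(A.shape[0],B.shape[0]);im=np.zeros((H,A.shape[1]+B.shape[1],3),np.uint8);im[:A.shape[0],:520]=A;im[:B.shape[0],520:]=B
save('crop1',im);print(im.shape)
hsv=cv2.cvtColor(d['img'],cv2.COLOR_RGB2HSV)
print(hsv[271,335],hsv[290,300],hsv[195,285])
for n,c,(u,v) in(('scene',s,(307,194)),('side',d,(335,271))):
    im=c['img'];h=cv2.cvtColor(im,cv2.COLOR_RGB2HSV)
    m=((h[...,1]<45)&(h[...,2]>60)).astype(np.uint8)
    k,l,st,ce=cv2.connectedComponentsWithStats(m)
    i=l[v,u];print(n,i,st[i])
    q=(l==i).astype(np.uint8);cs,_=cv2.findContours(q,0,1);b=cv2.minAreaRect(cs[0]);print(b,cv2.boxPoints(b).tolist())
    print(cv2.approxPolyDP(cs[0],2,True)[:,0].tolist())
E
```

```text
(440, 796, 3)
[ 60   4 136] [18 80 86] [ 30   2 109]
scene 65 [291 177  33  37 509]
((306.7500305175781, 194.75), (12.020813941955566, 45.25482940673828), 45.0) [[286.5000305175781, 206.5], [318.5000305175781, 174.5], [327.0000305175781, 183.0], [295.0000305175781, 215.0]]
[[321, 177], [316, 177], [291, 202], [292, 212], [297, 213], [322, 187]]
side 24 [316 242  39  61 719]
((334.8145751953125, 271.6966247558594), (11.659975051879883, 66.2498550415039), 32.0053825378418) [[312.3145751953125, 296.6966247558594], [347.42694091796875, 240.516845703125], [357.3145751953125, 246.69662475585938], [322.20220947265625, 302.87640380859375]]
[[349, 242], [316, 291], [316, 299], [322, 302], [352, 255], [354, 245]]
```

View pics/crop1.png

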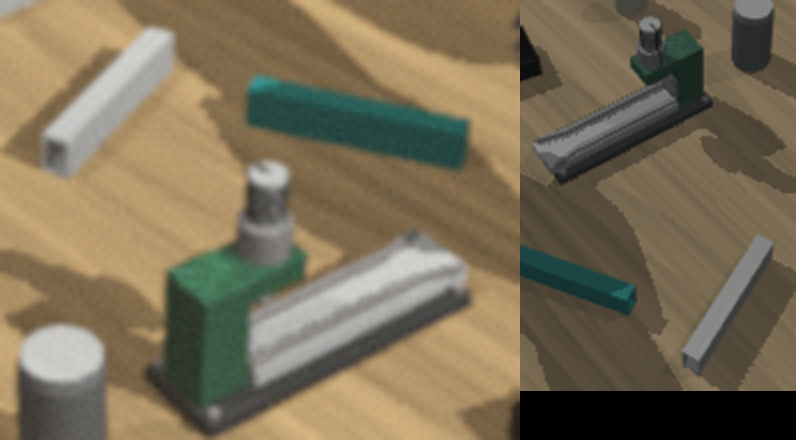

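The crop shows the chosen tube, bare grey and hollow, at scene (307,195). The turquoise bar is separate at (369,200). The fixture's cap top is at scene (347,212), with the mark on it, and its base corners are at about (333,278) and (397,244).

```bash
python3 - <<'E'
from h import *
import pickle
np.set_printoptions(precision=4,suppress=True)
o,a=pickle.load(open('c0.pkl','rb'))
s,d=a['scene'],a['side']
S=lambda p:np.array(p)/4+[280,170]
D=lambda p:(np.array(p)-[520,0])/2.3+[245,140]
print('tube top scene',ray(s,S([(45,130),(68,142),(150,29),(174,37)]),.04))
print('tube top side',ray(d,D([(684,354),(698,358),(758,237),(772,243)]),.04))
print('base scene',ray(s,S([(212,432),(150,372),(468,297)]),.015))
print('base side',ray(d,D([(563,180),(710,100)]),.015))
print('cap',ray(s,S([(268,170)]),.191),ray(d,D([(650,24)]),.191))
print('sleeve/ cap mark', ray(s,S([(262,166)]),.191))
print('tray',ray(d,[(233,167)],.02),'jar',ray(d,[(292,125)],.09),'can',ray(d,[(346,142)],.12),'turq',ray(d,[(237,245),(295,265)],.04),'big',ray(d,[(320,380),(395,320)],.05))
E
```

```text
tube top scene [[ 0.5688 -0.2489  0.04  ]
 [ 0.5656 -0.222   0.04  ]
 [ 0.3896 -0.3078  0.04  ]
 [ 0.3823 -0.2827  0.04  ]]
tube top side [[ 0.3777 -0.2997  0.04  ]
 [ 0.3875 -0.3151  0.04  ]
 [ 0.5643 -0.2331  0.04  ]
 [ 0.5721 -0.2524  0.04  ]]
base scene [[0.7044 0.101  0.015 ]
 [0.6939 0.0218 0.015 ]
 [0.4432 0.1285 0.015 ]]
base side [[0.4282 0.0335 0.015 ]
 [0.6896 0.01   0.015 ]]
cap [[0.6157 0.0611 0.191 ]] [[0.6179 0.0567 0.191 ]]
sleeve/ cap mark [[0.6155 0.0547 0.191 ]]
tray [[0.4766 0.2929 0.02  ]] jar [[0.7354 0.2668 0.09  ]] can [[0.8045 0.0448 0.12  ]] turq [[ 0.2966 -0.0128  0.04  ]
 [ 0.3898 -0.186   0.04  ]] big [[ 0.2318 -0.4881  0.05  ]
 [ 0.4876 -0.5015  0.05  ]]
```

Emit:
{"name": "play_rows", "arguments": {"increments": "-.8 -1 0 0 0 0 0;-.8 -1 0 0 0 0 0;-.8 -1 0 0 0 0 0;-.8 -1 0 0 0 0 0;-.8 -1 0 0 0 0 0;-.8 -1 0 0 0 0 0;-.8 -1 0 0 0 0 0;-.8 -1 0 0 0 0 0;-.8 -1 0 0 0 0 0;-.8 -1 0 0 0 0 0"}}

```text
clock: 1.15
ee_pos: [0.3442, 0.2811, 0.1924]
orientation: [0.156, 0.988, 0.0, 0.0]
contact_force: [0.4, -0.2, 0.4]
width: 1.006
gripper_force: 0.0
```

Emit:
{"name": "play_rows", "arguments": {"increments": "-.8 -1 0 0 0 0 0;-.8 -1 0 0 0 0 0;-.8 -1 0 0 0 0 0;-.8 -1 0 0 0 0 0;-.8 -1 0 0 0 0 0;-.4 -1 0 0 0 0 0;-.4 -1 0 0 0 0 0;-.4 -1 0 0 0 0 0;-.4 -1 0 0 0 0 0;-.4 -1 0 0 0 0 0"}}

```text
clock: 2.15
ee_pos: [0.4224, -0.0596, 0.1925]
orientation: [0.156, 0.988, 0.0, 0.0]
contact_force: [0.1, -0.5, -0.9]
width: 0.998
gripper_force: 0.0
```

Emit:
{"name": "play_rows", "arguments": {"increments": "-.4 -1 0 0 0 0 0;-.4 -1 0 0 0 0 0;-.4 -1 0 0 0 0 0;-.4 -1 0 0 0 0 0;0 0 0 0 0 -.9 0;0 0 0 0 0 -.9 0;0 0 0 0 0 -.9 0;0 0 0 0 0 -.9 0;0 0 0 0 0 -.9 0;0 0 0 0 0 -.9 0"}}

```text
clock: 3.15
ee_pos: [0.4312, -0.1872, 0.1923]
orientation: [-0.168, 0.986, 0.0, -0.0]
contact_force: [0.1, -0.7, 0.4]
width: 1.003
gripper_force: 0.0
```

```bash
cat >> h.py <<'E'
from scipy.spatial.transform import Rotation as Ro
def pose():
    o=robot.get_obs();return o,(np.array(o['ee_pos']),np.array(o['orientation']))
def go(p,head):
    "total shift (tool axes, full-scale units) and turn units to put TCP at p, tool x heading head, tool down"
    o,(e,q)=pose();R=Ro.from_quat(q).as_matrix()
    h=np.arctan2(R[1,0],R[0,0]);tx=np.array([np.cos(head),np.sin(head),0]);tz=np.array([0,0,-1.])
    T=np.c_[tx,np.cross(tz,tx),tz];w=Ro.from_matrix(R.T@T).as_rotvec()
    print('at',np.round(e,4),'head',round(h,4),'shift',np.round(R.T@(np.array(p)-e)/.03,2),'turn',np.round(w/.12,2),'F',np.round(o['contact_force'],1),'M',np.round(o['torque'],3),'w',round(float(o['width']),3),'t',o['clock'],'j6',round(o['joint_pos'][5],3))
E
python3 - <<'E'
from h import *
import pickle
o,p=pose();c=optics.capture('wrist');pickle.dump((p,c),open('w1.pkl','wb'));save('wrist1',c['img'])
go([.444,-.277,.1],3.46)
E
```

```text
at [ 0.4312 -0.1872  0.1923] head -2.7961 shift [ 0.61 -2.96  3.08] turn [ 0.   -0.    0.23] F [ 0.8  0.  -0.4] M [-0.023  0.037 -0.029] w 0.998 t 3.2 j6 -2.38
```

View pics/wrist1.png

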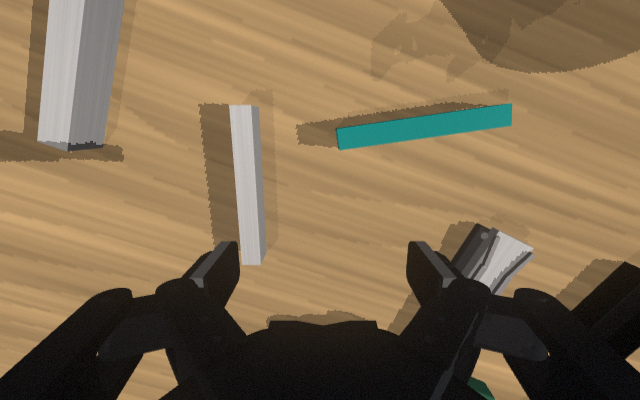

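The wrist view shows the small tube's bright top face with corners near (230,105), (252,105), (242,265) and (260,265). The turquoise bar (425,127) is well clear.

```bash
python3 - <<'E'
from h import *
import pickle
np.set_printoptions(precision=4,suppress=True)
p,c=pickle.load(open('w1.pkl','rb'))
g=cv2.cvtColor(c['img'],cv2.COLOR_RGB2HSV)
m=((g[...,1]<40)&(g[...,2]>165)).astype(np.uint8)
k,l,st,ce=cv2.connectedComponentsWithStats(m);i=l[180,245];q=(l==i).astype(np.uint8)
print(st[i]);cs,_=cv2.findContours(q,0,1)
A=cv2.approxPolyDP(cs[0],2.5,True)[:,0];print(A.tolist());print(ray(c,A,.04,p))
b=cv2.minAreaRect(ray(c,cs[0][:,0],.04,p)[:,:2].astype(np.float32));print(b)
P=cv2.boxPoints(b);print(P)
C=np.array(b[0])
e=max([P[1]-P[0],P[2]-P[1]],key=np.linalg.norm);y=np.arctan2(e[1],e[0]);y=y if abs(y)<1.57 else y-np.sign(y)*np.pi
u=np.array([np.cos(y),np.sin(y)]);print('yaw',y,C)
go([*(C-.035*u),.05],y-np.pi)
E
```

```text
[ 229  105   32  160 3272]
[[229, 105], [242, 264], [260, 264], [250, 105]]
[[ 0.3839 -0.3156  0.04  ]
 [ 0.5722 -0.2495  0.04  ]
 [ 0.5643 -0.2271  0.04  ]
 [ 0.376  -0.2931  0.04  ]]
((0.4740997552871704, -0.2712443172931671), (0.19960951805114746, 0.025051336735486984), 19.26517677307129)
[[ 0.3758 -0.2923]
 [ 0.384  -0.316 ]
 [ 0.5724 -0.2501]
 [ 0.5642 -0.2265]]
yaw 0.33624074 [ 0.4741 -0.2712]
at [ 0.4312 -0.1872  0.1923] head -2.7961 shift [ 0.77 -3.11  4.74] turn [ 0.   -0.    0.08] F [ 0.8  0.  -0.4] M [-0.023  0.037 -0.029] w 0.998 t 3.2 j6 -2.38
```

Emit:
{"name": "play_rows", "arguments": {"increments": ".2 -.8 0 0 0 .08 0;.2 -.8 0 0 0 0 0;.2 -.8 .6 0 0 0 0;.2 -.7 .9 0 0 0 0;0 0 1 0 0 0 0;0 0 1 0 0 0 0;0 0 .9 0 0 0 0;0 0 .8 0 0 0 0;0 0 .5 0 0 0 0;0 0 .34 0 0 0 0", "squeeze": 50}}

```text
clock: 4.2
ee_pos: [0.4382, -0.2828, 0.0103]
orientation: [-0.161, 0.987, 0.0, -0.0]
contact_force: [-0.3, -0.8, 0.7]
width: 1.001
gripper_force: 0.0
```

```bash
python3 - <<'E'
from h import *
go([.4741-.035*.944,-.2712-.035*.330,.011],.336-np.pi)
E
```

```text
at [ 0.4382 -0.2828  0.0103] head -2.8181 shift [-0.09 -0.03 -0.02] turn [ 0.01 -0.   -0.1 ] F [-0.3 -0.8  0.7] M [ 0.015  0.011 -0.03 ] w 1.001 t 4.2 j6 -2.516
```

Emit:
{"name": "play_rows", "arguments": {"increments": "-.09 -.03 0 0 0 -.1 120;0 0 0 0 0 0 200;0 0 0 0 0 0 255;0 0 0 0 0 0 255;0 0 0 0 0 0 255;0 0 0 0 0 0 255;0 0 0 0 0 0 255;0 0 0 0 0 0 255"}}

```text
clock: 5.0
ee_pos: [0.4413, -0.283, 0.0114]
orientation: [-0.167, 0.986, -0.0, 0.0]
contact_force: [-0.0, 0.7, -0.2]
width: 0.001
gripper_force: 0.0
```

Emit:
{"name": "play_rows", "arguments": {"increments": "0 0 -.3 0 0 0 255;0 0 -.6 0 0 0 255;0 0 -.8 0 0 0 255;0 0 -.8 0 0 0 255;0 0 -.8 0 0 0 255"}}

```text
clock: 5.5
ee_pos: [0.4412, -0.283, 0.112]
orientation: [-0.167, 0.986, -0.0, 0.0]
contact_force: [0.5, 0.5, 0.3]
width: 0.003
gripper_force: 0.0
```

```bash
python3 - <<'E'
from h import *
import pickle
o,p=pose();c=optics.capture('wrist');pickle.dump((p,c),open('w2.pkl','wb'));save('wrist2',c['img'])
st=np.array([.642,.0565]);y=-.097;u=np.array([np.cos(y),np.sin(y)])
go([*(st-.3*u),.12],np.pi+y)
E
```

```text
at [ 0.4425 -0.2839  0.1164] head -2.8049 shift [-0.95 12.71 -0.17] turn [-0.03  0.03  3.61] F [ 1.4 -0.4  5.1] M [-0.061 -0.009 -0.027] w -0.006 t 5.55 j6 -2.526
```

View pics/wrist2.png

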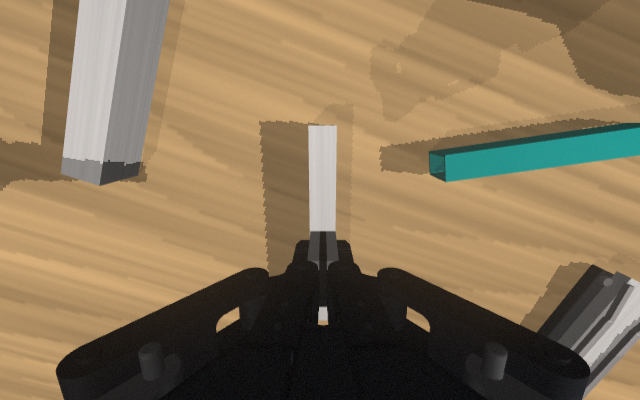

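The fingers shut on nothing. The tube is still on the bench, with its top face centred at about column 322 and running down from row 125. I'll measure where it is now.

```bash
python3 - <<'E'
from h import *
import pickle
np.set_printoptions(precision=4,suppress=True)
p,c=pickle.load(open('w2.pkl','rb'));print(p)
def meas(c,p,seed,z=.04):
    g=cv2.cvtColor(c['img'],cv2.COLOR_RGB2HSV)
    m=((g[...,1]<40)&(g[...,2]>150)).astype(np.uint8)
    k,l,st,ce=cv2.connectedComponentsWithStats(m);i=l[seed[1],seed[0]];q=(l==i).astype(np.uint8)
    cs,_=cv2.findContours(q,0,1);A=cv2.approxPolyDP(cs[0],2.5,True)[:,0];print(A.tolist())
    for zz in(z,z+.1): print(ray(c,A,zz,p)[:,:2].tolist(),cv2.minAreaRect(ray(c,cs[0][:,0],zz,p)[:,:2].astype(np.float32)))
meas(c,p,(322,180))
o,p=pose();print(p,o['contact_force'],o['width'],o['gripper_force'])
s=optics.capture('scene');d=optics.capture('side');pickle.dump((s,d),open('c1.pkl','wb'))
A=cv2.resize(s['img'][120:240,270:400],None,fx=3,fy=3,interpolation=cv2.INTER_CUBIC)
B=cv2.resize(d['img'][210:330,260:390],None,fx=3,fy=3,interpolation=cv2.INTER_CUBIC)
save('crop2',np.hstack([A,B]))
o,p=pose();print(p,o['contact_force'],o['width'],o['gripper_force'])
E
```

```text
(array([ 0.4412, -0.283 ,  0.112 ]), array([-0.1675,  0.9859, -0.0002,  0.0002]))
[[308, 126], [310, 231], [334, 230], [336, 126]]
[[0.3842708926591399, -0.3155728947768582], [0.4772438185482762, -0.28241920960937], [0.46856466886305737, -0.260758954460084], [0.3761376243308217, -0.29231254163133163]] ((0.4267745018005371, -0.28760582208633423), (0.09871313720941544, 0.0248634722083807), 19.25442886352539)
[[0.38197954902453923, -0.3109624401374081], [0.43839432298812026, -0.2908452109882056], [0.433127926744212, -0.27770204714180197], [0.3770443865571952, -0.29684835743571175]] ((0.40777018666267395, -0.29399237036705017), (0.05989784374833107, 0.015086828731000423), 19.25442123413086)
(array([ 0.4425, -0.2839,  0.1164]), array([-0.1675,  0.9859, -0.0019,  0.0018])) [ 1.443  -0.4279  5.1119] -0.0060342343142978675 0.0
(array([ 0.4419, -0.2835,  0.1125]), array([-0.1675,  0.9859, -0.0011,  0.0011])) [-0.2006  0.4896 -1.0692] 0.003485416949200624 0.0
```

View pics/crop2.png

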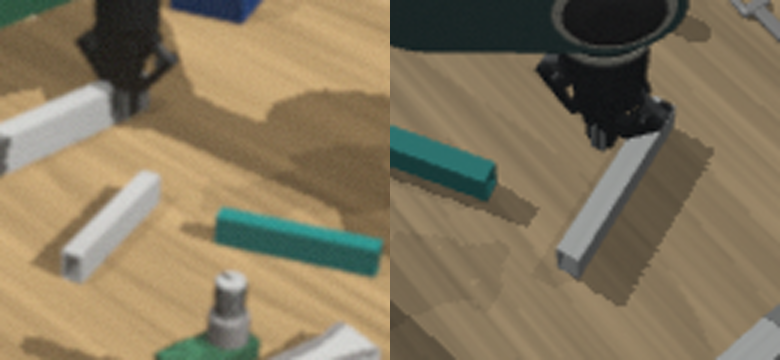

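Scene half: the tube is undisturbed, with the hand above and behind it; the fingertips are near scene (311,160) and side (330,259). I'll triangulate the fingertips to check the reported TCP.

```bash
python3 - <<'E'
from h import *
import pickle
np.set_printoptions(precision=4,suppress=True)
s,d=pickle.load(open('c1.pkl','rb'))
P=[np.array(c['K'])@np.c_[c['R'],c['t']] for c in(s,d)]
X=cv2.triangulatePoints(P[0],P[1],np.array([[311.],[160.]]),np.array([[330.],[259.3]]));print((X[:3]/X[3]).T)
for z in(.1125,.14,.17):
    x=np.array([.442,-.2835,z,1]);print(z,[ (p@x)[:2]/(p@x)[2] for p in P])
go([.4411,-.2828,.011],.336-np.pi)
E
```

```text
[[ 0.4414 -0.2864  0.1451]]
0.1125 [array([311.5855, 168.1992]), array([329.7335, 264.4973])]
0.14 [array([311.6154, 161.6055]), array([329.8244, 259.4522])]
0.17 [array([311.6486, 154.2793]), array([329.9274, 253.7357])]
at [ 0.4419 -0.2835  0.1125] head -2.805 shift [0.02 0.04 3.38] turn [-0.02  0.02  0.01] F [-0.2  0.5 -1.1] M [0.018 0.003 0.024] w 0.003 t 5.65 j6 -2.526
```

```bash
python3 - <<'E'
from h import *
import pickle
p,c=pickle.load(open('w2.pkl','rb'))
M=np.linalg.inv(c['mount'])
for z in(0,-.01,-.02,-.03,-.04):
    q=c['K']@(M@[0,0,z,1])[:3];print(z,q[:2]/q[2])
s,d=pickle.load(open('c1.pkl','rb'))
for n,c,(u,v) in(('s',s,(311,160)),('d',d,(330,260))):
    g=cv2.cvtColor(c['img'],cv2.COLOR_RGB2GRAY);print(n);print(g[v-8:v+14,u-8:u+9])
E
```

```text
0 [321.21064999 223.18067787]
-0.01 [321.13484057 228.38991274]
-0.02 [321.05061203 234.17766559]
-0.03 [320.95647943 240.64597444]
-0.04 [320.8505868  247.92237263]
s
[[186 178 163 123  80  54  61  65  70  67  46  38  39  65  81  83  94]
 [175 171 159 117  75  54  60  64  74  71  49  40  46  62  82  89  89]
 [174 173 161 128  80  55  57  63  71  67  47  38  46  68  82  86  84]
 [171 173 168 137  86  54  59  62  74  72  50  39  46  61  79  87  88]
 [170 171 166 138  91  62  64  62  76  73  52  41  50  67  85  84  88]
 [168 170 166 140  95  73  70  63  73  73  52  46  61  82  90  86  89]
 [169 169 167 145 102  84  74  66  73  76  65  72  85  88  95  98  99]
 [172 172 167 161 125  91  76  77  82  90  91  88  93  93  99  99 103]
 [171 167 170 162 139 102  86  86  94 102 102 102 101 103 106 105 103]
 [168 170 170 161 141 115 105 106 110 111 113 109 109 112 109 107 106]
 [170 166 167 162 153 149 141 139 144 141 139 123 123 119 121 119 118]
 [159 156 159 161 162 168 170 172 167 164 160 152 150 154 150 150 153]
 [148 157 159 163 167 166 179 177 178 174 169 164 166 168 164 167 170]
 [154 157
[... 1495 characters left out ...]
126 126 126 124 125 126 123 115 115 128 153 155 154 153 151]
 [123 122 123 126 126 126 124 123 117 116 118 145 154 154 154 151 152]
 [123 123 123 124 126 127 126 121 114 120 136 154 155 155 153 152 154]
 [121 118 122 123 124 126 125 116 115 128 153 155 155 154 153 153 155]
 [122 116 117 122 123 123 117 116 121 145 156 155 154 153 153 155 155]
 [122 121 117 117 122 121 114 120 137 154 155 154 154 152 154 156 156]
 [122 122 121 116 115 114 115 129 154 156 155 155 154 154 155 156 152]
 [122 123 123 120 108 108 118 144 156 155 155 154 153 155 156 156 147]
 [120 122 123 121 112 110 134 154 156 155 154 153 154 155 157 149  99]
 [119 121 122 121 113 120 153 156 155 154 154 154 155 157 153 130  74]]
```

The pictures put the shut fingertips about 30 mm above the reported TCP, so they passed just over the tube. I'll go 30 mm lower and grasp again, closing in a call of its own so I can see the result.

Emit:
{"name": "play_rows", "arguments": {"increments": "0 0 0 0 0 0 0;0 0 0 0 0 0 0;0 0 0 0 0 0 0;0 0 .3 0 0 0 0;0 0 .9 0 0 0 0;0 0 .9 0 0 0 0;0 0 .9 0 0 0 0;0 0 .6 0 0 0 0;0 0 .4 0 0 0 0;0 0 .33 0 0 0 0"}}

```text
clock: 6.65
ee_pos: [0.441, -0.2829, -0.0207]
orientation: [-0.168, 0.986, 0.0, -0.0]
contact_force: [0.8, -0.6, 0.9]
width: 0.999
gripper_force: 0.0
```

Emit:
{"name": "play_rows", "arguments": {"increments": "0 0 0 0 0 0 150;0 0 0 0 0 0 255;0 0 0 0 0 0 255;0 0 0 0 0 0 255;0 0 0 0 0 0 255;0 0 0 0 0 0 255", "squeeze": 50}}

```text
clock: 7.25
ee_pos: [0.4417, -0.2834, -0.0187]
orientation: [-0.168, 0.986, -0.001, 0.0]
contact_force: [0.2, -0.5, 5.9]
width: 0.28
gripper_force: 50.7
```

Emit:
{"name": "play_rows", "arguments": {"increments": "0 0 -.2 0 0 0 255;0 0 -.5 0 0 0 255;0 0 -.9 0 0 0 255;0 0 -1 0 0 0 255;0 0 -1 0 0 0 255;0 0 -1 0 0 .7 255;0 0 -1 0 0 .75 255;0 0 -1 0 0 .75 255;0 0 -.7 0 0 .75 255;0 0 0 0 0 .65 255"}}

```text
clock: 8.25
ee_pos: [0.4419, -0.2835, 0.2041]
orientation: [0.049, 0.999, -0.001, 0.002]
contact_force: [0.1, 0.2, -1.9]
width: 0.281
gripper_force: 49.8
```

Emit:
{"name": "play_rows", "arguments": {"increments": "-.6 .8 0 0 0 0 255;-.6 .8 0 0 0 0 255;-.6 .8 0 0 0 0 255;-.6 .8 0 0 0 0 255;-.6 .8 0 0 0 0 255;-.5 .8 0 0 0 0 255;0 0 0 0 0 0 255"}}

```text
clock: 8.95
ee_pos: [0.5606, -0.1473, 0.2002]
orientation: [0.046, 0.999, 0.0, 0.0]
contact_force: [0.4, -0.3, -1.4]
width: 0.28
gripper_force: 49.8
```

```bash
python3 - <<'E'
from h import *
import pickle
o,p=pose();c=optics.capture('wrist');pickle.dump((p,c),open('w3.pkl','wb'));save('wrist3',c['img'])
go([.5,.07,.1],np.pi-.097)
E
```

```text
at [ 0.5599 -0.1485  0.2002] head 3.0483 shift [2.67 7.06 3.34] turn [0.   0.   0.03] F [-0.  -0.6 -1.7] M [-0.024  0.093 -0.02 ] w 0.279 t 9.0 j6 -1.781
```

View pics/wrist3.png

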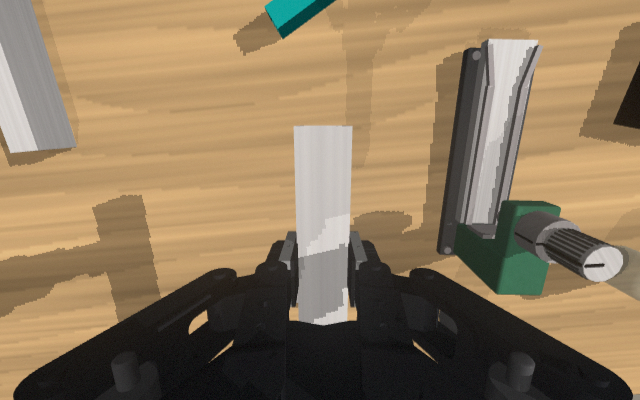

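The tube is held straight in the fingers: its top is centred at (323,220) and its near end is at row 126. The fixture is at right: base edge from (468,48) to (440,253), bed mouth at (512,41), cap top at (605,264).

```bash
cat > m3.py <<'E'
from h import *
import pickle
np.set_printoptions(precision=4,suppress=True)
p,c=pickle.load(open('w3.pkl','rb'));im=c['img'];g=cv2.cvtColor(im,cv2.COLOR_RGB2HSV).astype(int)
# tube in hand
zt=p[0][2]+.0187+.04
m=((g[...,1]<40)&(g[...,2]>150));L=[];Rr=[]
for v in range(135,210):
    x=np.where(m[v,280:365])[0]+280;L.append((x.min(),v));Rr.append((x.max()+1,v))
L=ray(c,L,zt,p);Rr=ray(c,Rr,zt,p);M=(L+Rr)/2
ty=np.arctan2(*np.polyfit(M[:,0],M[:,1],1)[:1],1)
v0=[np.where(m[100:200,u])[0].min()+100 for u in range(300,348)]
ne=ray(c,[(323.5,np.median(v0))],zt,p)[0]
print('tube yaw',ty,'width',np.linalg.norm((L-Rr).mean(0)),'near end',ne,'mid',M.mean(0),'tcp',p[0])
# base left edge (bottom, z=0)
E=[]
for v in range(70,240,2):
    x=np.where((g[v,425:480,1]<60)&(g[v,425:480,2]<120))[0]
    if len(x):E.append((x.min()+425,v))
E=np.array(E);W=ray(c,E,0,p)[:,:2]
f=cv2.fitLine(W.astype(np.float32),cv2.DIST_HUBER,0,.001,.001).ravel();f[:2]*=np.sign(f[0]);print('edge',f,np.arctan2(f[1],f[0]),'px',E[0],E[-1])
n=np.array([-f[1],f[0]]);print('rms',np.std((W-f[2:])@n))
# cap top
q=((g[...,1]<45)&(g[...,2]>150)).astype(np.uint8);q[:, :575]=0;q[:240]=0;q[290:]=0
q=cv2.morphologyEx(q,cv2.MORPH_OPEN,np.ones((3,3),np.uint8))
pts=cv2.convexHull(np.argwhere(q)[:,::-1].astype(np.int32))[:,0];w=ray(c,pts,.191,p)[:,:2].astype(np.float32)
print('cap',cv2.minEnclosingCircle(w),cv2.fitEllipse(w),pts.min(0),pts.max(0))
C=np.array(cv2.minEnclosingCircle(w)[0]);print('cap offset from edge',(C-f[2:])@n)
print('bed mouth corners',ray(c,[(485,39),(539,42)],.03,p),'base far/near corner',ray(c,[(468,48),(440,253)],.015,p))
E
python3 m3.py
```

```text
tube yaw -0.09201967773575394 width 0.025046048250589842 near end [ 0.4953 -0.1402  0.2589] mid [ 0.5153 -0.1422  0.2589] tcp [ 0.5606 -0.1473  0.2002]
edge [ 0.9943 -0.107   0.5813  0.0257] -0.1071682 px [462  70] [439 238]
rms 0.0009872404585902319
cap ((0.6161746978759766, 0.061097804456949234), 0.01488777156919241) ((0.6161644458770752, 0.06126044690608978), (0.02868623659014702, 0.029435139149427414), 111.273193359375) [584 247] [622 281]
cap offset from edge 0.038879436328996486
bed mouth corners [[0.419  0.0513 0.03  ]
 [0.4278 0.1125 0.03  ]] base far/near corner [[0.4236 0.0399 0.015 ]
 [0.6882 0.0109 0.015 ]]
```

Emit:
{"name": "play_rows", "arguments": {"increments": ".57 .89 0 0 0 .13 255;.57 .89 0 0 0 0 255;.57 .89 0 0 0 0 255;.57 .89 0 0 0 0 255;.57 .89 0 0 0 0 255;.57 .89 0 0 0 0 255;.57 .89 0 0 0 0 255;.57 .89 0 0 0 0 255;0 0 0 0 0 0 255;0 0 0 0 0 0 255"}}

```text
clock: 10.0
ee_pos: [0.4465, 0.0773, 0.2002]
orientation: [0.055, 0.998, -0.0, 0.001]
contact_force: [0.5, -1.4, -2.4]
width: 0.279
gripper_force: 49.9
```

Emit:
{"name": "play_rows", "arguments": {"increments": "0 0 .5 0 0 0 255;0 0 .9 0 0 0 255;0 0 .9 0 0 0 255;0 0 .9 0 0 0 255;0 0 .9 0 0 0 255;0 0 .8 0 0 0 255;0 0 .5 0 0 0 255;0 0 0 0 0 0 255"}}

```text
clock: 10.8
ee_pos: [0.4456, 0.0767, 0.035]
orientation: [0.056, 0.998, -0.0, -0.002]
contact_force: [-0.1, 0.5, -1.1]
width: 0.28
gripper_force: 49.9
```

```bash
python3 - <<'E'
from h import *
import pickle
o,p=pose();c=optics.capture('wrist');pickle.dump((p,c),open('w4.pkl','wb'));save('wrist4',c['img'])
go([.4469,.0782,.0113],3.033)
s,d=optics.capture('scene'),optics.capture('side');pickle.dump((s,d),open('c4.pkl','wb'));go([.4469,.0782,.0113],3.033)
A=cv2.resize(s['img'][190:290,310:430],None,fx=3.3,fy=3.3,interpolation=cv2.INTER_CUBIC)
B=cv2.resize(d['img'][140:240,230:350],None,fx=3.3,fy=3.3,interpolation=cv2.INTER_CUBIC)
save('crop4',np.hstack([A,B]))
E
```

```text
at [0.4464 0.077  0.0367] head 3.0298 shift [-0.01  0.04  0.85] turn [-0.   -0.01 -0.03] F [-0.6 -0.1 -1.3] M [ 0.022  0.047 -0.067] w 0.281 t 10.85 j6 -1.345
at [0.4474 0.0773 0.0384] head 3.0301 shift [0.02 0.03 0.9 ] turn [ 0.    0.01 -0.02] F [-0.   1.  -0.9] M [-0.025  0.051 -0.009] w 0.283 t 10.95 j6 -1.344
```

View pics/crop4.png

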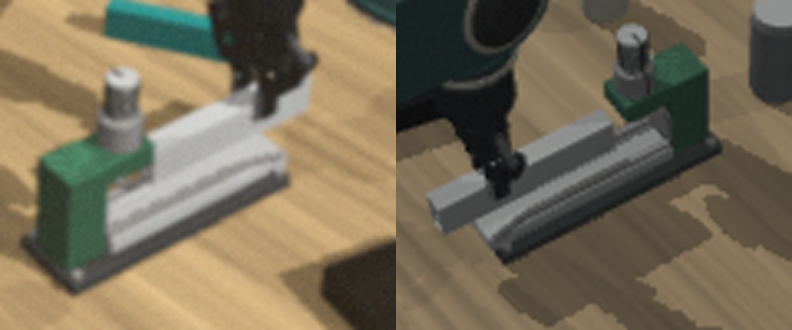

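The tube hangs over the bed in line with it, its end just short of the arm (crop 600,120 in the side half). Lowering.

Emit:
{"name": "play_rows", "arguments": {"increments": "0 .03 .3 0 0 0 255;0 0 .2 0 0 0 255;0 0 .13 0 0 0 255;0 0 0 0 0 0 255;0 0 0 0 0 0 255"}}

```text
clock: 11.45
ee_pos: [0.4469, 0.0785, 0.0185]
orientation: [0.055, 0.998, -0.0, -0.0]
contact_force: [0.6, 0.4, -0.9]
width: 0.281
gripper_force: 49.9
```

Emit:
{"name": "play_rows", "arguments": {"increments": "0 0 .05 0 0 0 255;0 0 .05 0 0 0 255;0 0 .04 0 0 0 255;0 0 0 0 0 0 255"}}

```text
clock: 11.85
ee_pos: [0.4467, 0.0784, 0.0141]
orientation: [0.055, 0.998, -0.0, -0.0]
contact_force: [0.1, 0.0, -1.8]
width: 0.284
gripper_force: 49.9
```

Emit:
{"name": "play_rows", "arguments": {"increments": "0 0 .04 0 0 0 255;0 0 0 0 0 0 255;0 0 0 0 0 0 255"}}

```text
clock: 12.15
ee_pos: [0.4468, 0.0784, 0.0131]
orientation: [0.055, 0.998, -0.0, -0.0]
contact_force: [0.0, 0.4, -2.6]
width: 0.282
gripper_force: 49.9
```

Emit:
{"name": "play_rows", "arguments": {"increments": "0 0 .04 0 0 0 255;0 0 0 0 0 0 255;0 0 0 0 0 0 255"}}

```text
clock: 12.45
ee_pos: [0.4469, 0.0784, 0.0119]
orientation: [0.055, 0.998, 0.0, -0.0]
contact_force: [0.1, 0.3, -2.1]
width: 0.279
gripper_force: 49.9
```

Emit:
{"name": "play_rows", "arguments": {"increments": "0 0 .03 0 0 0 255;0 0 0 0 0 0 255;0 0 0 0 0 0 255"}}

```text
clock: 12.75
ee_pos: [0.447, 0.0784, 0.0113]
orientation: [0.055, 0.998, 0.0, 0.0]
contact_force: [-2.7, -0.4, 3.9]
width: 0.283
gripper_force: 50.5
```

Emit:
{"name": "play_rows", "arguments": {"increments": "-.1 0 0 0 0 0 255;-.2 0 0 0 0 0 255;-.2 0 0 0 0 0 255;-.2 0 0 0 0 0 255;-.2 0 0 0 0 0 255;-.1 0 0 0 0 0 255;0 0 0 0 0 0 255"}}

```text
clock: 13.45
ee_pos: [0.4776, 0.0751, 0.0113]
orientation: [0.056, 0.998, 0.0, 0.001]
contact_force: [2.6, -0.5, 3.4]
width: 0.284
gripper_force: 50.6
```

Emit:
{"name": "play_rows", "arguments": {"increments": "-.15 0 0 0 0 0 255;-.15 0 0 0 0 0 255;-.15 0 0 0 0 0 255;-.1 0 0 0 0 0 255;-.1 0 0 0 0 0 255;0 0 0 0 0 0 255"}}

```text
clock: 14.05
ee_pos: [0.4968, 0.0729, 0.0113]
orientation: [0.055, 0.998, 0.0, 0.0]
contact_force: [0.4, 0.6, 4.3]
width: 0.284
gripper_force: 50.8
```

Emit:
{"name": "play_rows", "arguments": {"increments": "-.1 0 0 0 0 0 255;-.07 0 0 0 0 0 255;-.05 0 0 0 0 0 255;0 0 0 0 0 0 255"}}

```text
clock: 14.45
ee_pos: [0.503, 0.0722, 0.0113]
orientation: [0.055, 0.998, 0.0, 0.0]
contact_force: [-1.6, 0.4, 7.2]
width: 0.279
gripper_force: 51.0
```

Emit:
{"name": "play_rows", "arguments": {"increments": "-.03 0 0 0 0 0 255;-.03 0 0 0 0 0 255;0 0 0 0 0 0 255"}}

```text
clock: 14.75
ee_pos: [0.5047, 0.0721, 0.0113]
orientation: [0.055, 0.998, 0.0, 0.0]
contact_force: [-3.6, 0.7, 6.3]
width: 0.281
gripper_force: 51.1
```

Emit:
{"name": "play_rows", "arguments": {"increments": "-.03 0 0 0 0 0 255;0 0 0 0 0 0 255"}}

```text
clock: 14.95
ee_pos: [0.5056, 0.0719, 0.0113]
orientation: [0.055, 0.998, 0.0, 0.0]
contact_force: [-3.1, 0.3, 6.5]
width: 0.282
gripper_force: 51.1
```

Emit:
{"name": "play_rows", "arguments": {"increments": "-.03 0 0 0 0 0 255;0 0 0 0 0 0 255"}}

```text
clock: 15.15
ee_pos: [0.5064, 0.0719, 0.0113]
orientation: [0.055, 0.998, 0.0, 0.0]
contact_force: [-3.8, 0.1, 6.7]
width: 0.279
gripper_force: 51.1
```

Emit:
{"name": "play_rows", "arguments": {"increments": "-.02 0 0 0 0 0 255;0 0 0 0 0 0 255"}}

```text
clock: 15.35
ee_pos: [0.507, 0.0718, 0.0113]
orientation: [0.055, 0.998, 0.0, 0.0]
contact_force: [-4.0, 1.7, 7.5]
width: 0.284
gripper_force: 51.1
```

Emit:
{"name": "play_rows", "arguments": {"increments": "-.02 0 0 0 0 0 255;0 0 0 0 0 0 255"}}

```text
clock: 15.55
ee_pos: [0.5071, 0.0718, 0.0113]
orientation: [0.055, 0.998, 0.0, -0.001]
contact_force: [-9.0, 2.0, 11.3]
width: 0.278
gripper_force: 51.5
```

Emit:
{"name": "play_rows", "arguments": {"increments": "-.02 0 0 0 0 0 255;0 0 0 0 0 0 255"}}

```text
clock: 15.75
ee_pos: [0.5071, 0.0718, 0.0113]
orientation: [0.055, 0.998, 0.0, -0.001]
contact_force: [-17.1, 1.0, 14.9]
width: 0.283
gripper_force: 52.1
```

Emit:
{"name": "play_rows", "arguments": {"increments": ".02 0 0 0 0 0 255;0 0 0 0 0 0 200;0 0 0 0 0 0 140;0 0 0 0 0 0 60;0 0 0 0 0 0 0;0 0 0 0 0 0 0;0 0 -.3 0 0 0 0;0 0 -.7 0 0 0 0;0 0 -1 0 0 0 0;0 0 -1 0 0 0 0"}}

```text
clock: 16.75
ee_pos: [0.5072, 0.0716, 0.1026]
orientation: [0.055, 0.998, -0.0, -0.0]
contact_force: [0.1, -0.0, -0.5]
width: 0.998
gripper_force: 0.0
```

Emit:
{"name": "play_rows", "arguments": {"increments": "0 0 -1 0 0 -1 0;0 0 -1 0 0 -1 0;0 0 -1 0 0 -1 0;0 0 -1 0 0 -1 0;0 0 -1 0 0 -1 0;0 0 0 0 0 -1 0;0 0 0 0 0 -1 0;0 0 0 0 0 -1 0;0 0 0 0 0 -1 0;0 0 0 0 0 -1 0"}}

```text
clock: 17.75
ee_pos: [0.5073, 0.0717, 0.2518]
orientation: [-0.52, 0.854, -0.0, 0.0]
contact_force: [-0.3, 0.7, -0.0]
width: 0.998
gripper_force: 0.0
```

Emit:
{"name": "play_rows", "arguments": {"increments": "0 0 0 0 0 -1 0;0 0 0 0 0 -.6 0;0 0 0 0 0 0 0"}}

```text
clock: 18.05
ee_pos: [0.5073, 0.0717, 0.2517]
orientation: [-0.598, 0.801, -0.0, 0.0]
contact_force: [-0.1, -0.8, 0.8]
width: 1.002
gripper_force: 0.0
```

```bash
python3 - <<'E'
from h import *
import pickle
o,p=pose();c=optics.capture('wrist');pickle.dump((p,c),open('w5.pkl','wb'));save('wrist5',c['img'])
s,d=optics.capture('scene'),optics.capture('side');pickle.dump((s,d),open('c5.pkl','wb'))
go([.616,.061,.131],-1.863)
# pixel expectations in scene/side: stop top middle, tube home end
A=cv2.resize(s['img'][190:290,310:430],None,fx=3.3,fy=3.3,interpolation=cv2.INTER_CUBIC)
B=cv2.resize(d['img'][140:240,230:350],None,fx=3.3,fy=3.3,interpolation=cv2.INTER_CUBIC)
C=cv2.resize(c['img'],(400,250))
C=np.hstack([C,np.zeros((250,392,3),np.uint8)]);save('crop5',np.vstack([np.hstack([A,B]),C]))
E
```

```text
at [0.5074 0.0717 0.2514] head -1.8628 shift [-0.7  -3.57  4.01] turn [-0.  0.  0.] F [-0.  -0.5 -0.5] M [ 0.012 -0.074  0.016] w 0.995 t 18.2 j6 -2.759
```

View pics/crop5.png

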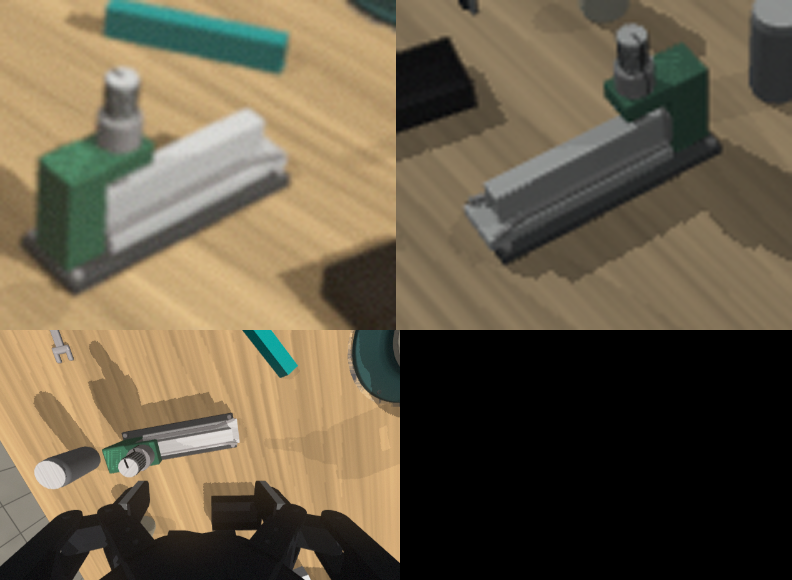

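The tube lies seated between the rails, running under the arm to the stop. The cap top is at about (205,219) in the wrist view. I'll refine the cap centre and the mark angle from this view.

```bash
cat > cap.py <<'E'
from h import *
import pickle
def cap(c,p,guess=(.616,.061)):
    # rectify cap-top plane (z=.191): 10 px/mm... 0.1 mm per px, 60 mm square
    n=600;s=.0001;g=np.array(guess)
    T=np.eye(4);T[:3,:3]=Ro.from_quat(p[1]).as_matrix();T[:3,3]=p[0];W=np.linalg.inv(T@c['mount'])
    wp=np.array([[g[0]+a,g[1]+b,.191,1] for a,b in((-.03,-.03),(.03,-.03),(.03,.03),(-.03,.03))])
    q=(c['K']@(W@wp.T)[:3]);q=(q[:2]/q[2]).T.astype(np.float32)
    H=cv2.getPerspectiveTransform(q,np.array([[0,0],[n,0],[n,n],[0,n]],np.float32))
    im=cv2.warpPerspective(c['img'],H,(n,n),flags=cv2.INTER_CUBIC)
    h=cv2.cvtColor(im,cv2.COLOR_RGB2HSV);m=((h[...,1]<45)&(h[...,2]>150)).astype(np.uint8)
    m=cv2.morphologyEx(m,cv2.MORPH_CLOSE,np.ones((45,45)));m=cv2.morphologyEx(m,cv2.MORPH_OPEN,np.ones((91,91)))
    cs,_=cv2.findContours(m,0,2);k=max(cs,key=cv2.contourArea)
    (x,y),r=cv2.minEnclosingCircle(k);C=g+(np.array([x,y])-300)*s
    v=h[...,2].copy();yy,xx=np.mgrid[:n,:n];d=np.hypot(xx-x,yy-y)
    dark=(v<110)&(d<128);P=np.argwhere(dark)[:,::-1]-[x,y]
    a=np.arctan2(P[:,1],P[:,0]).tolist() if len(P) else [];mm=P.mean(0) if len(P) else [0,0]
    print('cap',C,'r',r*s,'dark n',len(P),'mean',mm*np.array(s),'mark ang',np.arctan2(mm[1],mm[0]));return C,im
E
python3 - <<'E'
from cap import *
for f,z in(('w3.pkl',0),('w5.pkl',0)):
    p,c=pickle.load(open(f,'rb'));C,im=cap(c,p);save('r'+f[:2],im)
go([*C,.131],-1.863)
E
```

```text
cap [0.61608712 0.06116203] r 0.014886972045898438 dark n 3541 mean [ 0.00032711 -0.00608657] mark ang -1.5171052733600225
cap [0.6148  0.06075] r 0.016061221313476565 dark n 3235 mean [ 0.00147202 -0.00653924] mark ang -1.3493807074422448
at [0.5074 0.0717 0.2514] head -1.8628 shift [-0.68 -3.53  4.01] turn [-0.  0.  0.] F [-0.  -0.5 -0.5] M [ 0.012 -0.074  0.016] w 0.995 t 18.2 j6 -2.759
```

Emit:
{"name": "play_rows", "arguments": {"increments": "-.17 -.89 0 0 0 0 0;-.17 -.89 0 0 0 0 0;-.18 -.89 0 0 0 0 0;-.18 -.89 0 0 0 0 0;0 0 .6 0 0 0 0;0 0 .9 0 0 0 0;0 0 .9 0 0 0 0;0 0 .8 0 0 0 0;0 0 .5 0 0 0 0;0 0 .3 0 0 0 0"}}

```text
clock: 19.2
ee_pos: [0.6151, 0.0613, 0.1297]
orientation: [-0.597, 0.802, 0.0, -0.001]
contact_force: [-0.6, -0.7, 0.8]
width: 1.001
gripper_force: 0.0
```

Emit:
{"name": "play_rows", "arguments": {"increments": "0 0 0 0 0 0 100;0 0 0 0 0 0 150;0 0 0 0 0 0 255;0 0 0 0 0 0 255;0 0 0 0 0 0 255;0 0 0 0 0 0 255", "squeeze": 60}}

```text
clock: 19.8
ee_pos: [0.6166, 0.0612, 0.1324]
orientation: [-0.598, 0.802, -0.001, 0.001]
contact_force: [4.1, -1.7, 6.4]
width: 0.326
gripper_force: 59.3
```

```bash
python3 - <<'E'
from h import *
go([.6158,.061,.131],-1.863)
E
```

```text
at [0.6166 0.0612 0.1324] head -1.8607 shift [0.01 0.03 0.05] turn [-0.02  0.01  0.02] F [ 4.1 -1.7  6.4] M [-0.166 -0.592  0.023] w 0.326 t 19.8 j6 -2.794
```

Emit:
{"name": "play_rows", "arguments": {"increments": "0 0 0 0 0 .5 255;0 0 0 0 0 .6 255;0 0 0 0 0 .6 255;0 0 0 0 0 .6 255;0 0 0 0 0 .6 255;0 0 0 0 0 .6 255"}}

```text
clock: 20.4
ee_pos: [0.6171, 0.061, 0.1324]
orientation: [-0.416, 0.909, -0.001, 0.002]
contact_force: [9.2, -2.8, 5.8]
width: 0.331
gripper_force: 59.4
```

```bash
python3 - <<'E'
from h import *
go([.6158,.061,.131],-1.863)
E
```

```text
at [0.6171 0.061  0.1324] head -2.2836 shift [0.03 0.03 0.05] turn [-0.03  0.01 -3.51] F [ 9.2 -2.8  5.8] M [-0.485 -1.404  0.229] w 0.331 t 20.4 j6 -2.371
```

Emit:
{"name": "play_rows", "arguments": {"increments": "0 0 0 0 0 .6 255;0 0 0 0 0 .6 255;0 0 0 0 0 .6 255;0 0 0 0 0 .6 255;0 0 0 0 0 .6 255;0 0 0 0 0 .6 255"}}

```text
clock: 21.0
ee_pos: [0.6174, 0.0606, 0.1325]
orientation: [-0.211, 0.977, -0.001, 0.002]
contact_force: [9.9, -5.8, 4.2]
width: 0.327
gripper_force: 59.4
```

```bash
python3 - <<'E'
from h import *
go([.6158,.061,.131],-1.863)
E
```

```text
at [0.6174 0.0606 0.1325] head -2.7159 shift [0.04 0.03 0.05] turn [-0.04  0.02 -7.11] F [ 9.9 -5.8  4.2] M [-1.001 -1.833  0.213] w 0.327 t 21.0 j6 -1.939
```

Emit:
{"name": "play_rows", "arguments": {"increments": "-.04 -.035 0 0 0 .6 255;0 0 0 0 0 .6 255;0 0 0 0 0 .6 255;0 0 0 0 0 .6 255"}}

```text
clock: 21.4
ee_pos: [0.618, 0.0603, 0.1324]
orientation: [-0.069, 0.998, -0.001, 0.001]
contact_force: [2.1, -5.7, 7.9]
width: 0.327
gripper_force: 59.7
```

```bash
python3 - <<'E'
from h import *
go([.6158,.061,.131],-1.863)
E
```

```text
at [0.618  0.0603 0.1324] head -3.0038 shift [0.07 0.03 0.05] turn [-0.02  0.01 -9.51] F [ 2.1 -5.7  7.9] M [-0.887 -0.285  0.205] w 0.327 t 21.4 j6 -1.652
```

Emit:
{"name": "play_rows", "arguments": {"increments": "0 0 0 0 0 .6 255;0 0 0 0 0 .6 255;0 0 0 0 0 .6 255;0 0 0 0 0 .6 255"}}

```text
clock: 21.8
ee_pos: [0.618, 0.0599, 0.1324]
orientation: [0.075, 0.997, -0.001, 0.001]
contact_force: [1.9, -8.0, 8.3]
width: 0.327
gripper_force: 59.7
```

```bash
python3 - <<'E'
from h import *
go([.6158,.061,.131],-1.863)
E
```

```text
at [0.618  0.0599 0.1324] head 2.9912 shift [0.08 0.03 0.05] turn [-2.000e-02  1.000e-02 -1.191e+01] F [ 1.9 -8.   8.3] M [-1.34  -0.278  0.19 ] w 0.327 t 21.8 j6 -1.364
```

Emit:
{"name": "play_rows", "arguments": {"increments": "0 -.035 0 0 0 .6 255;0 0 0 0 0 .6 255;0 0 0 0 0 .6 255"}}

```text
clock: 22.1
ee_pos: [0.6179, 0.0595, 0.1324]
orientation: [0.182, 0.983, 0.0, 0.001]
contact_force: [2.1, -2.8, 7.7]
width: 0.326
gripper_force: 59.6
```

```bash
python3 - <<'E'
from h import *
go([.6158,.061,.131],-1.863)
E
```

```text
at [0.6179 0.0595 0.1324] head 2.7755 shift [0.08 0.02 0.05] turn [-1.000e-02  2.000e-02 -1.371e+01] F [ 2.1 -2.8  7.7] M [-0.498 -0.396  0.204] w 0.326 t 22.1 j6 -1.149
```

Emit:
{"name": "play_rows", "arguments": {"increments": "0 0 0 0 0 .6 255;0 0 0 0 0 .6 255;0 0 0 0 0 .6 255"}}

```text
clock: 22.4
ee_pos: [0.6178, 0.0592, 0.1324]
orientation: [0.287, 0.958, -0.0, 0.001]
contact_force: [1.7, -4.3, 7.8]
width: 0.325
gripper_force: 59.6
```

```bash
python3 - <<'E'
from h import *
go([.6158,.061,.131],-1.863)
E
```

```text
at [0.6178 0.0592 0.1324] head 2.5594 shift [0.09 0.01 0.05] turn [ -0.02   0.02 -15.51] F [ 1.7 -4.3  7.8] M [-0.819 -0.268  0.247] w 0.325 t 22.4 j6 -0.933
```

Emit:
{"name": "play_rows", "arguments": {"increments": "0 0 0 0 0 .6 255;0 0 0 0 0 .6 255;0 0 0 0 0 .6 255"}}

```text
clock: 22.7
ee_pos: [0.6177, 0.059, 0.1324]
orientation: [0.389, 0.921, -0.0, 0.001]
contact_force: [-0.6, -6.5, 8.3]
width: 0.33
gripper_force: 59.8
```

```bash
python3 - <<'E'
from h import *
go([.6158,.061,.131],-1.863)
E
```

```text
at [0.6177 0.059  0.1324] head 2.3433 shift [0.09 0.   0.05] turn [ -0.02   0.02 -17.31] F [-0.6 -6.5  8.3] M [-1.138 -0.064  0.198] w 0.33 t 22.7 j6 -0.717
```

Emit:
{"name": "play_rows", "arguments": {"increments": "0 0 0 0 0 .6 255;0 0 0 0 0 .6 255;0 0 0 0 0 .6 255"}}

```text
clock: 23.0
ee_pos: [0.6175, 0.0588, 0.1324]
orientation: [0.486, 0.874, -0.0, 0.001]
contact_force: [-1.5, -7.9, 9.2]
width: 0.329
gripper_force: 59.9
```

```bash
python3 - <<'E'
from h import *
go([.6158,.061,.131],-1.863)
E
```

```text
at [0.6175 0.0588 0.1324] head 2.1273 shift [ 0.09 -0.01  0.05] turn [-2.000e-02  1.000e-02 -1.911e+01] F [-1.5 -7.9  9.2] M [-1.24   0.235  0.338] w 0.329 t 23.0 j6 -0.502
```

Emit:
{"name": "play_rows", "arguments": {"increments": "0 0 0 0 0 .6 255;0 0 0 0 0 .6 255;0 0 0 0 0 .6 255"}}

```text
clock: 23.3
ee_pos: [0.6174, 0.0588, 0.1324]
orientation: [0.577, 0.817, -0.0, 0.001]
contact_force: [-3.9, -7.9, 9.6]
width: 0.327
gripper_force: 59.9
```

```bash
python3 - <<'E'
from h import *
go([.6158,.061,.131],-1.863)
E
```

```text
at [0.6174 0.0588 0.1324] head 1.9113 shift [ 0.09 -0.02  0.05] turn [-2.000e-02  1.000e-02 -2.091e+01] F [-3.9 -7.9  9.6] M [-1.397  0.607  0.296] w 0.327 t 23.3 j6 -0.286
```

Emit:
{"name": "play_rows", "arguments": {"increments": "0 0 0 0 0 .6 255;0 0 0 0 0 .6 255;0 0 0 0 0 .6 255"}}

```text
clock: 23.6
ee_pos: [0.6171, 0.0587, 0.1324]
orientation: [0.662, 0.75, -0.0, 0.001]
contact_force: [-5.4, -9.2, 9.4]
width: 0.33
gripper_force: 59.9
```

```bash
python3 - <<'E'
from h import *
go([.6158,.061,.131],-1.863)
E
```

```text
at [0.6171 0.0587 0.1324] head 1.6953 shift [ 0.08 -0.03  0.05] turn [-2.000e-02  1.000e-02 -2.271e+01] F [-5.4 -9.2  9.4] M [-1.478  0.957  0.409] w 0.33 t 23.6 j6 -0.07
```

Emit:
{"name": "play_rows", "arguments": {"increments": "-.035 -.03 0 0 0 .6 255;0 0 0 0 0 .6 255;0 0 0 0 0 .6 255;0 0 0 0 0 .6 255;0 0 0 0 0 .6 255"}}

```text
clock: 24.1
ee_pos: [0.6166, 0.0584, 0.1324]
orientation: [0.785, 0.619, 0.0, 0.001]
contact_force: [-4.3, -2.6, 8.4]
width: 0.328
gripper_force: 59.7
```

```bash
python3 - <<'E'
from h import *
go([.6158,.061,.131],-1.863)
E
```

```text
at [0.6166 0.0584 0.1324] head 1.3357 shift [ 0.08 -0.05  0.05] turn [-0.00e+00  2.00e-02 -2.57e+01] F [-4.3 -2.6  8.4] M [-0.477  0.598  0.334] w 0.328 t 24.1 j6 0.289
```

Emit:
{"name": "play_rows", "arguments": {"increments": "0 0 0 0 0 .6 255;0 0 0 0 0 .6 255;0 0 0 0 0 .6 255;0 0 0 0 0 .6 255;0 0 0 0 0 .4 255;0 0 0 0 0 0 255"}}

```text
clock: 24.7
ee_pos: [0.6163, 0.0585, 0.1323]
orientation: [0.877, 0.48, 0.0, 0.0]
contact_force: [-5.7, -1.5, 9.6]
width: 0.325
gripper_force: 59.9
```

```bash
python3 - <<'E'
from h import *
go([.6158,.061,.131],-1.863)
E
```

```text
at [0.6163 0.0585 0.1323] head 1.0009 shift [ 0.06 -0.06  0.04] turn [ 0.000e+00 -1.000e-02  2.387e+01] F [-5.7 -1.5  9.6] M [-0.367  1.001  0.334] w 0.325 t 24.7 j6 0.624
```

Torque rose from 0.2 to about 0.33 N m at heading ≈2.15, so the clutch has slipped about 1.1 rad. Letting go and rising.

Emit:
{"name": "play_rows", "arguments": {"increments": "0 0 0 0 0 0 200;0 0 0 0 0 0 120;0 0 0 0 0 0 0;0 0 0 0 0 0 0;0 0 0 0 0 0 0;0 0 0 0 0 0 0;0 0 -.5 0 0 0 0;0 0 -1 0 0 0 0;0 0 -1 0 0 0 0;0 0 -1 0 0 0 0"}}

```text
clock: 25.7
ee_pos: [0.6163, 0.0586, 0.2385]
orientation: [0.877, 0.481, 0.0, 0.0]
contact_force: [-0.0, -0.2, 0.7]
width: 0.997
gripper_force: 0.0
```

Emit:
{"name": "play_rows", "arguments": {"increments": "0 0 -1 0 0 0 0;-1 0 0 0 0 0 0;-1 0 0 0 0 0 0;-1 0 0 0 0 0 0;-1 0 0 0 0 0 0;-1 0 0 0 0 0 0;0 0 0 0 0 0 0;0 0 0 0 0 0 0"}}

```text
clock: 26.5
ee_pos: [0.5356, -0.0681, 0.2673]
orientation: [0.877, 0.48, 0.001, 0.0]
contact_force: [-0.5, 0.6, 0.5]
width: 0.998
gripper_force: 0.0
```

```bash
python3 - <<'E'
from cap import *
o,p=pose();c=optics.capture('wrist');s,d=optics.capture('scene'),optics.capture('side');pickle.dump((p,c,s,d),open('c6.pkl','wb'))
C,im=cap(c,p)
go([.616,.061,.131],1)
T=np.eye(4);T[:3,:3]=Ro.from_quat(p[1]).as_matrix();T[:3,3]=p[0];q=c['K']@(np.linalg.inv(T@c['mount'])@[.616,.061,.17,1])[:3];u,v=(q[:2]/q[2]).astype(int);print(u,v)
u=min(max(u,50),590);v=min(max(v,50),350)
W=cv2.resize(c['img'][v-50:v+50,u-50:u+50],(396,396),interpolation=cv2.INTER_CUBIC)
B=cv2.resize(d['img'][140:240,240:340],(396,396),interpolation=cv2.INTER_CUBIC)
save('crop6',np.hstack([W,B]))
E
```

```text
cap [0.61584322 0.05877458] r 0.016029902648925783 dark n 2919 mean [0.00107857 0.00765766] mark ang 1.4308683974220728
at [ 0.536  -0.0672  0.2663] head 1.0033 shift [ 5.04 -0.05  4.51] turn [ 0.   -0.    0.03] F [ 0.6 -0.2  0.4] M [-0.03  -0.    -0.065] w 0.997 t 26.65 j6 0.395
321 23
```

View pics/crop6.png

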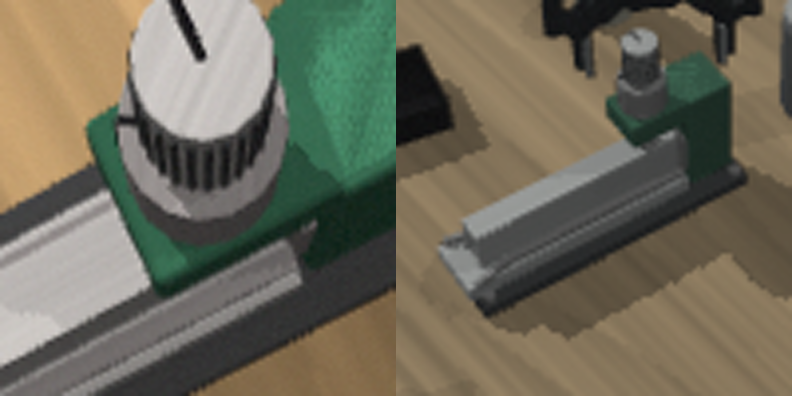

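The last view shows the cap mark at the top of the cap, crop (190,30), turned clockwise from the sleeve's line at the left, crop (128,123). The tube is still in place. I'll measure the slip from these two lines.

```bash
python3 - <<'E'
from cap import *
p,c,s,d=pickle.load(open('c6.pkl','rb'))
C=np.array([.6162,.0595])
f=lambda q:np.array(q)/3.96+[271,0]
for z,q in((.150,(120,122)),(.150,(134,124)),(.191,(175,4)),(.191,(203,57))):
    w=ray(c,[f(q)],z,p)[0,:2]-C;print(z,w,np.hypot(*w),np.arctan2(w[1],w[0]))
E
```

```text
0.15 [-0.0165956   0.01173651] 0.020326326888933374 2.526046501132397
0.15 [-0.01398805  0.00955769] 0.016941516158328142 2.5421795841514148
0.191 [0.00060429 0.01207072] 0.012085839627020185 1.5207757856961923
0.191 [0.00028666 0.00102296] 0.0010623615363923946 1.297580554144849
```

```bash
python3 -c "
from h import *
print(ticket.sign_off())"
```

```text
the job is handed in; nothing more can be done
None
```

The job is handed in: the tube lies home against the stop and is clamped, the cap's clutch slipped about 1.05 rad by the camera (allowed 0.5 to 2), and the arm is clear at about 27 s, with the clamp force read only from the roughly 0.33 N m slip torque.

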